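# Let the tile press down on its pawl

## Robot

A 6-joint arm with a two-finger parallel gripper is mounted at the origin on the work surface. World frame = base frame: x ahead of the robot, y to its left, z up, the work surface at z = 0. Lengths are in mm, angles in rad, forces in N, time in s.
With the tool pointing down it reaches from about 375 to 975 mm from the base axis. Payload 3.8 kg.
Tool frame: the origin (TCP) lies at the very end of the fingers, on their centre line; the grasp point (between the pads) lies 19 mm behind it; z points along the fingers, x is the direction in which the jaws open and shut, and the axes are right-handed (so a half turn about z gives the same grasp; the last joint's range is limited). The gripper opens to 88 mm and grips with 3 to 60 N. Pads are 18 mm wide; open, the fingers measure 123 mm over their backs; the gripper's body (75 mm by 187 mm) begins 45 mm behind the grasp point.
Start: joints at [1.142, 0.264, 1.604, -0, 1.274, -0.037], TCP at [257.748, 623.846, 238.706] pointing down, gripper open.
Joint ranges: [-2.63, 2.63], [-0.94, 2.18], [0.31, 2.57], [-1.31, 4.45], [0, 2.66], [-2.55, 2.55]. Speed limits (rad/s): [2.57, 2.57, 3.14, 3.14, 3.14, 3.14].

## Interface

Orientations are given as a unit quaternion [x, y, z, w].
In Python, from plant import readout, vision, job, recognise, cut_out gives the robot as it stands.
- The arm moves only by the tool move_arm, never from a script. Its argument "targets" is a list of rows, each a list of 4 numbers: the shift along the tool's x, y, z in mm, then the turn about the tool's z in degrees. A call has 1 to 20 rows; each row shifts and turns the pose as measured when the row begins, along the tool's axes as they then stand; what a row does not reach is not made up. A row lasts 1/10 s, in which the tool goes at most 50 mm and 8.59 degrees, less where a joint would pass 70% of its speed; a pose out of reach is approached as far as the arm can. A call is refused whole if a number of a shift passes 50 or a number of a turn 8.59, either way. A call with a gripper value outside its range is refused whole. "hand" is the opening, from 0 (shut) to 1 (fully open), set as the call begins (left out, the last holds). The fingers move at their own pace and stop on an object; "grip_force" is the grip in N (left out, the last holds). Time passes only in rows, so rows that do not move let the fingers close. It gives the time, the measured TCP pose, the force and the opening at its end, in the units of the state.
- readout.get_state(): the state, without advancing time (a new reading comes with each control period).
- vision.camera(name): name is "scene" or "side" or "wrist"; returns the picture (480x640x3 uint8, blue, green, red); there is no depth.
- vision.camera_params(name): a dict with "intrinsics" (3x3 intrinsics, pixels), "R" (3x3) and "t" (3): a world point X has camera coordinates R X + t. Camera axes: x right, y down, z forward; pixel columns grow to the right and rows downward; lengths in mm; the calibration is good to about 2 mm. A picture is of the moment at which its call begins: read the wrist's pose just before it. camera_params takes no time and is no camera call; for the wrist camera it gives the pose at the moment of the call.
- job.hand_in(): hands the job in, once; it reports no verdict.
Trained networks look in the newest picture that a camera, given by its name, has taken for a name from the list of things; names that differ only in an ending like _2 or _b are one class to them, and where a whole thing is asked for, a point or a joint stands for the part that bears it (a point fixed in the world has none). Each returns a list of dicts, best first, with "p" (0 to 1); they miss things now and then, are a little off and sometimes report something else, mostly with a low value. They report only what shows in the picture. A call takes as long as a camera call.
- recognise(camera, query): "at" ([row, column] in pixels, amid what is visible of it).
- cut_out(camera, query): "mask" (480x640 bool, what is visible of it) and "at" ([row, column] in pixels, amid what is visible of it).
The state is a dict: "clock": time; "q": joint angles; "dq": joint speeds; "joint_efforts": joint torques, N m; "position": TCP position; "ee_rot": TCP orientation; "force": force on the tool from outside, world axes, zero at the start; "torque": the same for the moment, N m; "finger_gap": opening from 0.0 (shut) to 1.0 (fully open).
Only numpy, scipy, OpenCV 4.12 (cv2) and the standard library are available. Lean on these libraries where they do the work, as an engineer would, in place of code of your own. Each camera call takes 0.05 s, during which the arm holds its last target.

## Task

The ram of the bench tile press is wound up and hangs on the ratchet pawl. Press the pawl's thumb tail down just onto its stop, without forcing it, so that the pawl lifts clear and the ram's weight turns the brake drum back; drop the pawl in again so that it holds the pressing plate close above the plaster mould, with 15 mm of daylight at most, and never let the plate touch the mould. Leave the pawl fully home in a tooth, and leave the other things on the bench where they lie.

Things in the scene. Friction and masses are not known exactly. Their poses are not given: they have to be found in the camera images.
- pawl: Ratchet pawl: dark steel lever 110 mm long, 10 mm thick, on top of the press's left (+y) side, rocking on a pivot pin. Origin on the pivot; x along the lever from thumb tail (-58 mm) to nose (+52 mm), y along the pin, z up. No grasp needed: a push down on the tail lifts the nose; a spring returns it. Over 25 N on it would bend the pin.
- pawl_pad (a point): Top middle of the pawl's thumb roll, a crossways round bar (15 mm thick, 30 mm long along y) at the tail's end, 51 mm before the pivot and 13 mm above it, clear above; about 0.3 m above the bench (mounting boards differ). Slow push: breaks out of the loaded tooth at 11 to 20 N (load varies), then about 8 N. Clear of the teeth when the roll is 8 mm down; a hard steel stop ends its travel 0.4 mm on (some 60 N per mm).
- pawl_nose (a point): Lower tip of the pawl's nose, which sits in the ratchet wheel: 8 mm below the pivot when fully home in a tooth; level with the pivot (within 0.4 mm) or above it when clear of the teeth.
- pawl_pivot (a point): Centre of the pawl's pivot pin, fixed on the press; axes as the press's: x away from the operator (tail to nose), y left, z up. The press's crosshead (its top 3 mm below the pivot) ends 46 mm to the right of the pawl; the ram's rack, 26 mm thick and up to 475 mm above the bench, stands 156 mm to the right: go round it.
- drum (a joint): Turn (rad) of the shaft with brake drum, ratchet wheel (96 mm across, 16 saw teeth 9 mm deep) and handwheel. 0 at the start, falls as the ram sinks: 25 mm per rad. With the pawl clear it turns back by itself at 0.17 to 0.3 rad/s. Let go, the pawl catches the next tooth to come: rest is at whole teeth, 0.393 rad (9.8 mm of ram) apart.
- plate_face (a point): Middle of the underside of the pressing plate, bare steel, 120 x 120 x 12 mm, on the foot of the vertical rack ram between the press's two pillars. It only moves up and down.
- mould_top (a point): Middle of the top plane (rim height) of the white plaster mould, 110 x 110 x 28 mm, on a round screw table straight below the plate; z up. Fixed during the job, its height differs from day to day: daylight (plate_face height less this) is 26 to 58 mm at the start.
- rolling_pin: Bystander: wooden rolling pin 360 mm long, 44 mm thick, lying on the bench to the right of the press.
- tile_cutter: Bystander: square steel tile cutter 80 mm wide with a spring and a wooden ball knob, 102 mm high.
- stamp: Bystander: small wooden stamp block, 38 mm square, 50 mm high.

How it is judged:
By the outcome, as a careful person would: the job done as asked, in the order asked, and still so for the second after the job is handed in, with the robot touching nothing.
It also fails if it takes over 64 s, if anything falls off the work surface, if the arm or the gripper's body presses on something with over 40 N, if the wrist force passes 120 N, or if a joint passes its speed limit or range.

## Working session

There is one attempt and no reset: what is moved stays moved. The work goes in short steps, Python scripts to look and compute and a tool call to move; the robot and the scene stay as the last step left them, time stands still between calls to the robot, and variables do not carry over. Pictures are saved under pics/ and viewed, and the job is handed in when it is done.

Besides the shell and the picture viewer there is one more tool, called after ">>>" by a JSON object that holds its "fn" and its "kwargs", one argument or row to a line. move_arm: Moves the arm, as the interface text tells. Its arguments: {"type":"object","properties":{"targets":{"type":"array","items":{"type":"array","items":{"type":"number"}}},"hand":{"type":"number"},"grip_force":{"type":"number"}},"required":["targets"]}

```bash
mkdir -p pics; ls
cat > h.py <<'E'
import numpy as np,cv2
from plant import readout, vision, job, recognise, cut_out
def snap(c,n):
    im=vision.camera(c); cv2.imwrite(f'pics/{n}.png',im); return im
def P(c):
    p=vision.camera_params(c); return np.array(p['intrinsics'])@np.c_[np.array(p['R']),np.array(p['t'])]
def proj(c,X):
    v=P(c)@np.r_[X,1]; return (v[:2]/v[2])[::-1]
def tri(c1,rc1,c2,rc2):
    A=[]
    for c,rc in((c1,rc1),(c2,rc2)):
        M=P(c); A+= [rc[1]*M[2]-M[0], rc[0]*M[2]-M[1]]
    v=np.linalg.svd(np.array(A))[2][-1]; return v[:3]/v[3]
E
python3 - <<'E'
from h import *
for c in("scene","side"):
    snap(c,c+'0')
    for q in("pawl","pawl_pad","pawl_nose","pawl_pivot","plate_face","mould_top","drum"):
        print(c,q,[(np.round(d['at'],1),round(d['p'],2)) for d in recognise(c,q)[:2]])
    p=vision.camera_params(c); print(np.round(p['R'],3),np.round(p['t']),p['intrinsics'])
print(readout.get_state())
E
```

```text
pics
scene pawl [(array([196.8, 396.3]), 0.86)]
scene pawl_pad [(array([193.3, 397.1]), 0.88)]
scene pawl_nose [(array([193.6, 395.8]), 0.53)]
scene pawl_pivot [(array([278.9, 332.3]), 0.74), (array([194.8, 395.7]), 0.43)]
scene plate_face [(array([192. , 335.8]), 0.92)]
scene mould_top [(array([299.2, 336. ]), 0.6), (array([259.3, 275. ]), 0.59)]
scene drum [(array([260.4, 276.9]), 0.74), (array([301.1, 336.7]), 0.57)]
[[ 0.344  0.939  0.016]
 [ 0.593 -0.204 -0.779]
 [-0.728  0.278 -0.626]] [-175. -150. 1497.] [[469.18866161   0.         314.41444339]
 [  0.         469.18866161 248.29031972]
 [  0.           0.           1.        ]]
side pawl [(array([240.6, 330.6]), 0.74)]
side pawl_pad [(array([239.6, 328.6]), 0.62)]
side pawl_nose [(array([240.4, 331.7]), 0.65)]
side pawl_pivot [(array([222.2, 362.5]), 0.66), (array([276.4, 312. ]), 0.63)]
side plate_face [(array([185.8, 316.3]), 0.71)]
side mould_top [(array([275.9, 329. ]), 0.93)]
side drum [(array([255.6, 301.2]), 0.88), (array([238.4, 328.8]), 0.66)]
[[-0.999 -0.042  0.007]
 [-0.028  0.547 -0.837]
 [ 0.031 -0.836 -0.547]] [ 532.  173. 1472.] [[502.96801435   0.         327.32392496]
 [  0.         502.96801435 243.20088226]
 [  0.           0.           1.        ]]
{'clock': 0.8, 'q': array([ 1.14209180e+00,  2.63849366e-01,  1.60395921e+00, -1.42724131e-05,
        1.27367143e+00, -3.68959595e-02]), 'dq': array([-7.54548791e-04,  9.27097277e-05,  2.74571917e-04,  5.44558932e-04,
        1.62884232e-03,  9.14422185e-04]), 'joint_efforts': array([ 1.78301219e-03, -5.01967764e+01, -3.57235444e+01,  7.28023052e-02,
        1.80261472e-02, -4.18111642e-05]), 'position': array([257.77007035, 623.87047071, 238.76194273]), 'ee_rot': array([ 8.31220995e-01,  5.55942132e-01,  5.15224316e-05, -2.37563057e-05]), 'force': array([-0.01169455,  0.25473023,  0.287954  ]), 'torque': array([-0.00202905, -0.00107037, -0.02329061]), 'finger_gap': 0.9994825515443503}
```

View pics/scene0.png

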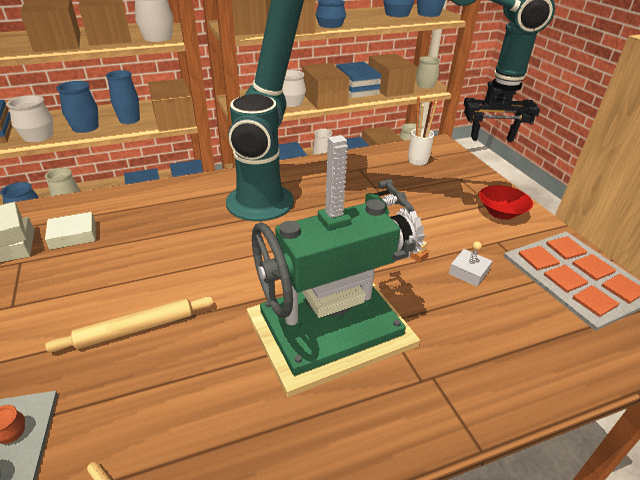

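View pics/side0.png

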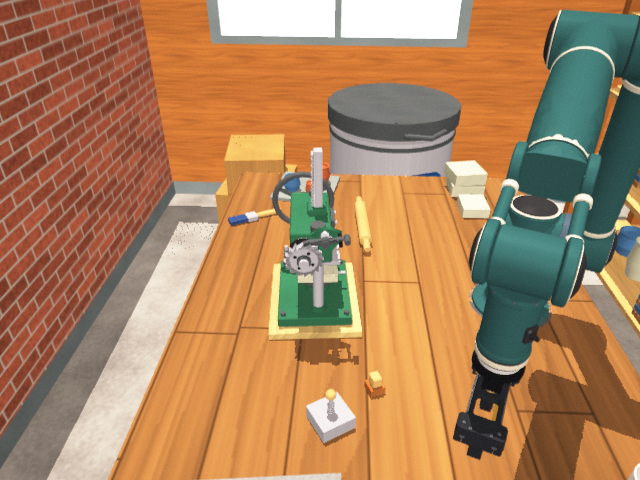

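Run:
```python
from h import *
a=cv2.imread('pics/scene0.png')[150:350,230:450]; b=cv2.imread('pics/side0.png')[150:330,240:420]
cv2.imwrite('pics/sc0z.png',cv2.resize(a,None,fx=3,fy=3,interpolation=cv2.INTER_CUBIC)[:600]); cv2.imwrite('pics/si0z.png',cv2.resize(b,None,fx=3.3,fy=3.3,interpolation=cv2.INTER_CUBIC))
print(tri('scene',(195,396.5),'side',(240,330)))
```

```text
[522.72281732 168.20838291 305.85046872]
```

View pics/sc0z.png

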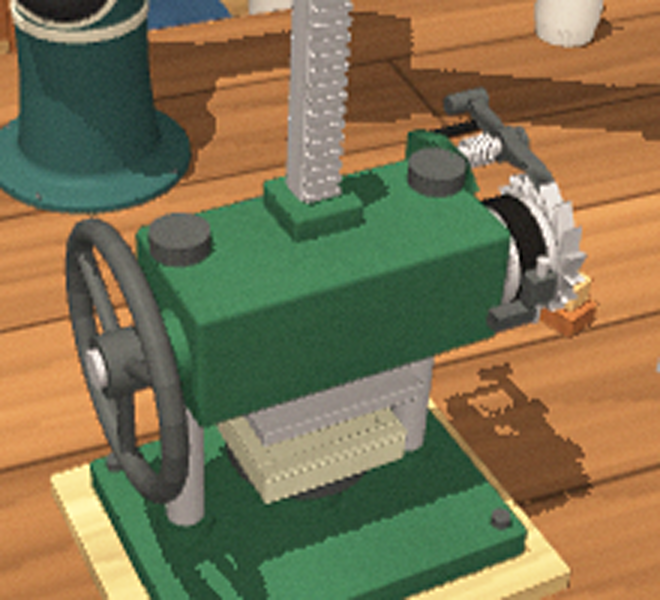

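View pics/si0z.png

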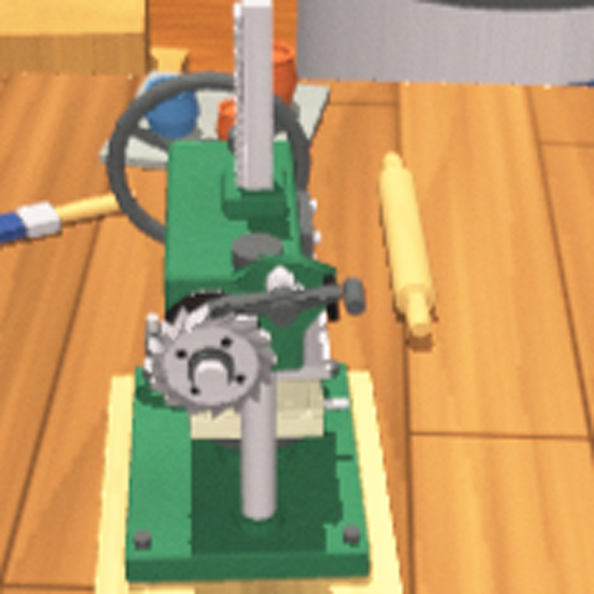

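Run:
```python
from h import *
def ray(c,rc,z):
    p=vision.camera_params(c);K=np.array(p['intrinsics']);R=np.array(p['R']);t=np.array(p['t'])
    C=-R.T@t; d=R.T@np.linalg.inv(K)@np.array([rc[1],rc[0],1]); return C+d*(z-C[2])/d[2]
for z in(0,20):
  for c,rc in (('side',(334,271)),('side',(334,361)),('side',(265,275)),('scene',(314,248)),('scene',(390,292)),('scene',(345,419))):
    print(z,c,rc,np.round(ray(c,rc,z)))
print('roll',tri('scene',(184,385.7),'side',(239.7,347)))
# knobs/nose approx
print('nose tip-ish', tri('scene',(150+172/3,230+543/3),'side',(150+305/3.3,240+215/3.3)))
for c in('scene','side'):
  p=vision.camera_params(c);R=np.array(p['R']);print(c,-R.T@np.array(p['t']))
snap('wrist','w0')
p=vision.camera_params('wrist');R=np.array(p['R']);print(R,-R.T@np.array(p['t']),p['intrinsics'])
```

```text
0 side (334, 271) [677. 166.  -0.]
0 side (334, 361) [435. 154.   0.]
0 side (265, 275) [ 707. -151.    0.]
0 scene (314, 248) [ 464. -152.    0.]
0 scene (390, 292) [ 699. -119.    0.]
0 scene (345, 419) [682. 186.  -0.]
20 side (334, 271) [673. 187.  20.]
20 side (334, 361) [436. 175.  20.]
20 side (265, 275) [ 703. -124.   20.]
20 scene (314, 248) [ 483. -156.   20.]
20 scene (390, 292) [ 712. -123.   20.]
20 scene (345, 419) [696. 174.  20.]
roll [481.64458966 165.23727807 307.55175029]
nose tip-ish [577.87584656 174.69006672 304.61408538]
scene [1239.1524763  -282.26767436  823.67136781]
side [ 489.78289196 1159.04906398  947.36509446]
[[ 3.81957326e-01  9.24179955e-01  1.04923969e-04]
 [ 8.75117047e-01 -3.61716453e-01  3.21451958e-01]
 [ 2.97117409e-01 -1.22689110e-01 -9.46925883e-01]] [180.19950479 655.68419492 383.91745817] [[342.84578357   0.         320.13815494]
 [  0.         342.84578357 239.01760636]
 [  0.           0.           1.        ]]
```

View pics/w0.png

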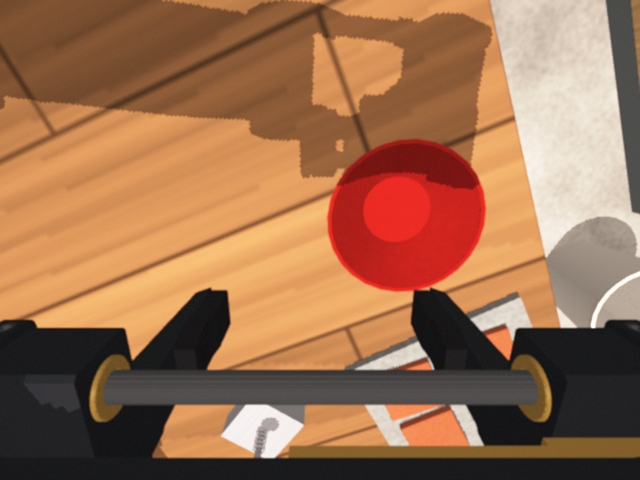

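>>> {"fn": "move_arm", "kwargs": {
  "targets": [
    [0,0,-50,8.5],
    [0,0,-50,8.5],
    [0,0,-50,8.5],
    [0,0,-50,8.5],
    [0,0,0,7.1],
    [0,0,0,7.1],
    [0,0,0,7.1],
    [0,0,0,7.1]
  ],
  "hand": 0
}}

```text
clock: 1.65
position: [257.3, 622.9, 445.9]
ee_rot: [1.0, 0.029, -0.0, 0.001]
force: [-0.7, 0.3, -0.3]
finger_gap: 0.3
```

>>> {"fn": "move_arm", "kwargs": {
  "targets": [
    [19,46,0,0],
    [19,46,0,0],
    [19,46,0,0],
    [19,46,0,0],
    [19,46,0,0],
    [19,46,0,0],
    [19,46,0,0],
    [19,46,0,0],
    [19,46,0,0],
    [19,46,0,0],
    [0,0,0,0],
    [0,0,0,0]
  ]
}}

```text
clock: 2.85
position: [474.7, 167.8, 445.0]
ee_rot: [1.0, 0.028, 0.002, 0.001]
force: [-0.3, -0.5, 0.1]
finger_gap: 0.006
```

Run:
```python
from h import *
s=readout.get_state();print(s['position'],s['ee_rot'],s['clock'],s['force'],s['q'])
snap('wrist','w1')
for q in("pawl","pawl_pad","pawl_nose","mould_top"):
  print(q,[(np.round(d['at'],1),round(d['p'],2)) for d in recognise('wrist',q)[:2]])
```

```text
[474.6809013  167.84910361 445.03262646] [0.99959721 0.02831141 0.00168426 0.00102502] 2.85 [-0.30785801 -0.53239596  0.13062342] [ 0.29234018 -0.12461635  1.64793326 -0.00286095  1.61555876  0.23557778]
pawl [(array([227.6, 373.5]), 0.64)]
pawl_pad [(array([228.6, 373.6]), 0.58)]
pawl_nose [(array([230.9, 373.8]), 0.56)]
mould_top [(array([280.1, 331. ]), 0.68)]
```

View pics/w1.png

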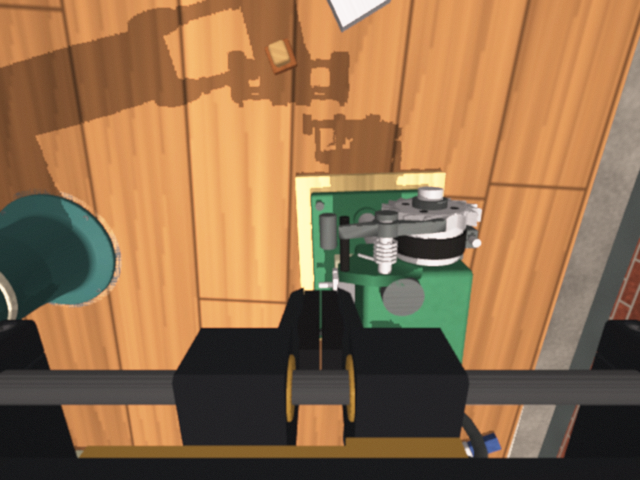

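Run:
```python
from h import *
a=cv2.imread('pics/w1.png')[165:305,285:485]
cv2.imwrite('pics/w1z.png',cv2.resize(a,None,fx=4,fy=4,interpolation=cv2.INTER_CUBIC))
print(tri('wrist',(231,328),'scene',(184,385.7)),tri('wrist',(231,328),'side',(239.7,347)))
X=np.array([485,165,307.5]); print([proj(c,X) for c in('wrist','scene','side')])
```

```text
[481.80103326 165.62409144 306.74256967] [481.15966801 165.78477116 308.70083158]
[array([231.67209091, 332.08587643]), array([184.43017072, 386.03006202]), array([239.89842348, 345.31033186])]
```

View pics/w1z.png

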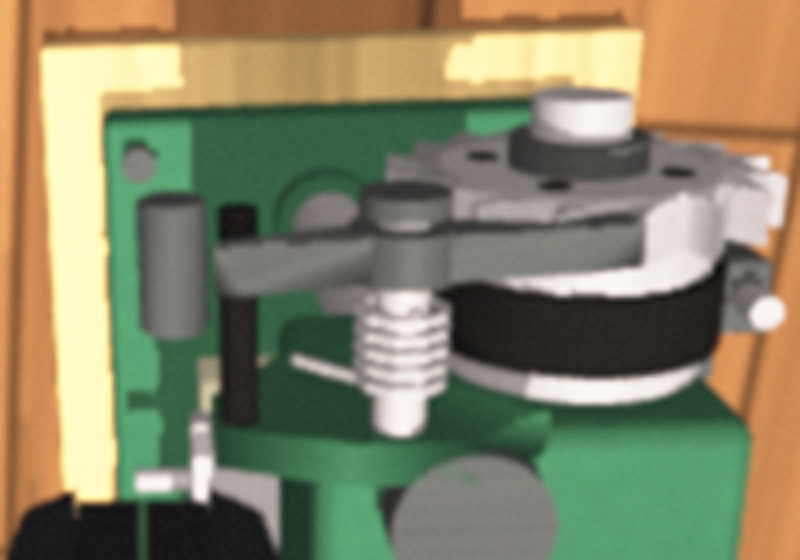

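Run:
```python
from h import *
a=cv2.imread('pics/scene0.png')[255:330,285:385]
cv2.imwrite('pics/sc0zz.png',cv2.resize(a,None,fx=8,fy=8,interpolation=cv2.INTER_CUBIC))
b=cv2.imread('pics/side0.png')[225:300,285:355]
cv2.imwrite('pics/si0zz.png',cv2.resize(b,None,fx=8,fy=8,interpolation=cv2.INTER_CUBIC))
print('rack top',tri('scene',(139,338),'side',(150,317)))
```

```text
rack top [559.68778836  15.63577325 468.39282656]
```

View pics/sc0zz.png

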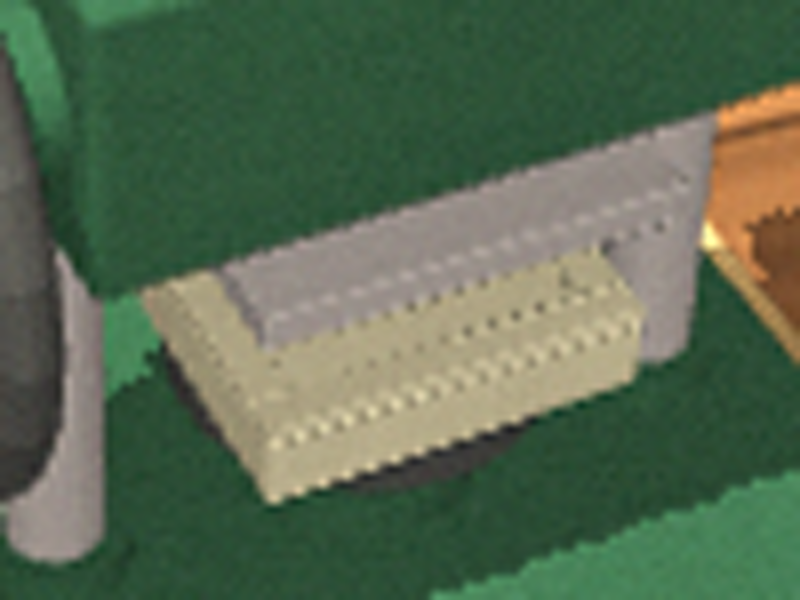

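View pics/si0zz.png

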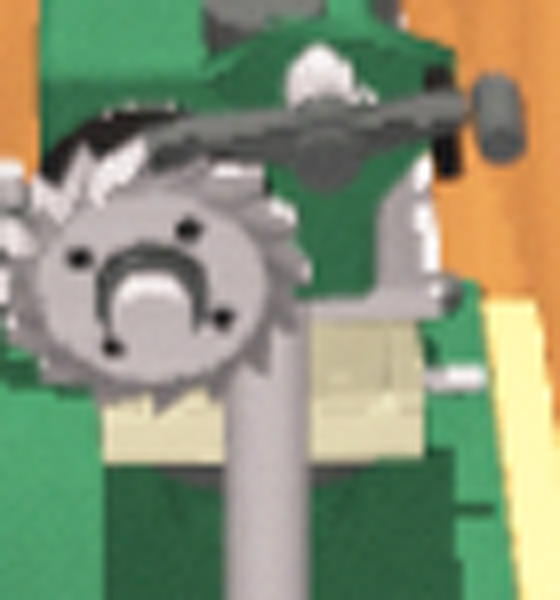

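```bash
cat > fit.py <<'E'
from h import *
from scipy.optimize import least_squares
def zs(u,v): return (255+(v+.5)/8-.5, 285+(u+.5)/8-.5)
def zi(u,v): return (225+(v+.5)/8-.5, 285+(u+.5)/8-.5)
Ps={c:P(c) for c in('scene','side')}
def pj(c,X):
    v=Ps[c]@np.r_[X,1]; return (v[:2]/v[2])[::-1]
obs=[('scene',zs(271,503),(55,-55)),('scene',zs(635,381),(55,55)),('side',zi(424,461),(-55,55)),('side',zi(103,465),(55,55))]
def pt(p,o,z):
    c,s=np.cos(p[2]),np.sin(p[2]); return np.array([p[0]+c*o[0]-s*o[1],p[1]+s*o[0]+c*o[1],z])
def f(p): return np.r_[np.concatenate([pj(c,pt(p,o,p[3]))-rc for c,rc,o in obs]),(p[2]-.077)/.02]
r=least_squares(f,[560,15,.077,80]); p=r.x; print(np.round(p,3),np.round(r.fun,2))
E
python3 - <<'E'
from fit import *
# bottom z -> candidates for top; z implied by features
def zof(c,row,o):
    return least_squares(lambda z:[pj(c,pt(p,o,z[0]))[0]-row],[120]).x[0]
print('mould front highlight L',zof('scene',zs(272,440)[0],(55,-55)),'R',zof('scene',zs(640,315)[0],(55,55)))
print('side mould edge',zof('side',zi(423,397)[0],(-55,55)))
print('plate bottom scene',zof('scene',zs(265,346)[0],(60,-60)),'side',zof('side',zi(435,318)[0],(-60,60)))
for n,im,c,o0,fn in(('scene','scene0','scene',(255,285),0),('side','side0','side',(225,285),0)):
    a=cv2.resize(cv2.imread(f'pics/{im}.png')[o0[0]:o0[0]+75,o0[1]:o0[1]+100],None,fx=8,fy=8,interpolation=cv2.INTER_CUBIC)
    def L(h,z,col):
        q=[((pj(c,pt(p,o,z))-o0+.5)*8-.5)[::-1] for o in((h,-h),(h,h),(-h,h),(-h,-h))]
        cv2.polylines(a,[np.int32(np.round(q))],True,col,1)
    zb=p[3]; L(55,zb,(0,0,255)); L(55,zb+28,(255,0,0))
    zp=(zof('scene',zs(265,346)[0],(60,-60))+zof('side',zi(435,318)[0],(-60,60)))/2
    L(60,zp,(0,255,255)); L(60,zp+12,(255,255,0))
    cv2.imwrite(f'pics/ov_{n}.png',a)
print('d',zp-zb-28)
E
```

```text
[5.61182e+02 1.49700e+01 8.00000e-02 1.05367e+02] [ 0.04 -0.5  -0.09  0.46 -0.07  0.06  0.17 -0.08  0.16]
mould front highlight L 128.81627155661835 R 129.70956700195708
side mould edge 132.38865567462773
plate bottom scene 168.87943859265496 side 168.694089358712
d 35.41962215310855
```

View pics/ov_scene.png

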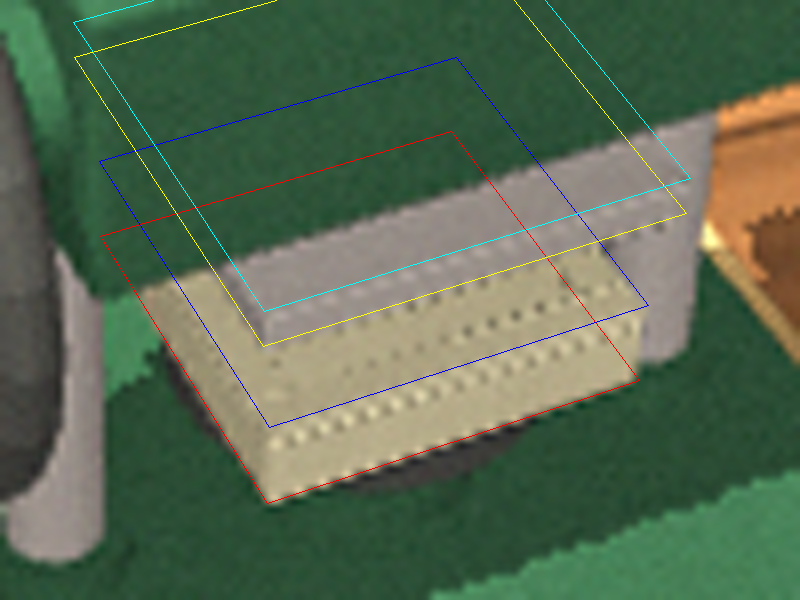

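View pics/ov_side.png

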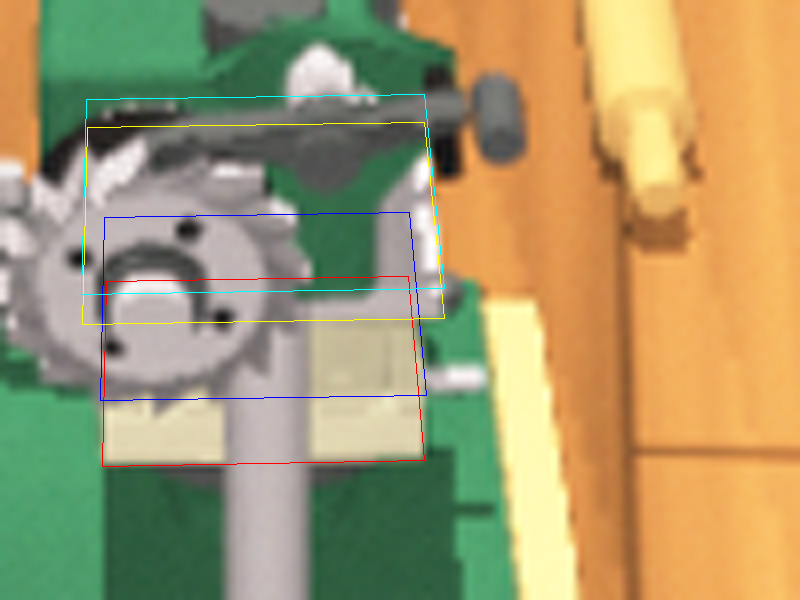

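>>> {"fn": "move_arm", "kwargs": {
  "targets": [
    [3,1,10,-1.0],
    [3,1,20,0],
    [0,0,20,0],
    [0,0,20,0],
    [0,0,15,0],
    [0,0,10,0],
    [0,0,0,0],
    [0,0,0,0]
  ]
}}

```text
clock: 3.9
position: [478.8, 174.9, 343.3]
ee_rot: [0.999, 0.049, 0.001, 0.001]
force: [0.3, 0.7, 0.0]
finger_gap: 0.007
```

Run:
```python
from h import *
s=readout.get_state();print(s['position'],s['ee_rot'],s['clock'],s['force'])
for c in('side','scene','wrist'):
  im=snap(c,c+'2')
a=cv2.imread('pics/side2.png')[190:290,280:400];b=cv2.imread('pics/scene2.png')[130:230,340:460]
cv2.imwrite('pics/z2.png',cv2.resize(np.hstack([a,b]),None,fx=3.3,fy=3.3,interpolation=cv2.INTER_CUBIC))
```

```text
[478.78508069 174.89927245 343.30451889] [9.98821748e-01 4.85020181e-02 1.36945036e-03 8.91833271e-04] 3.9 [0.31654369 0.65315855 0.02462017]
```

View pics/z2.png

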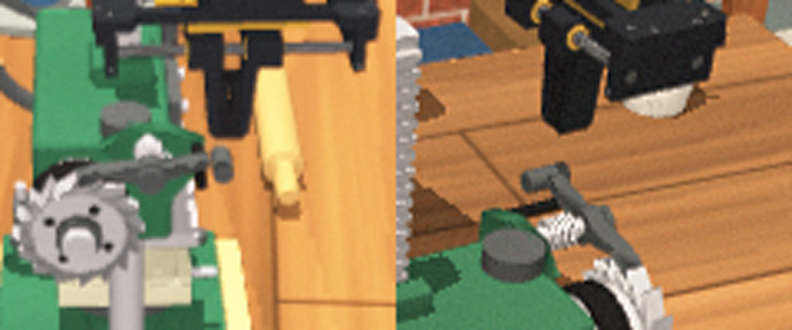

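View pics/wrist2.png

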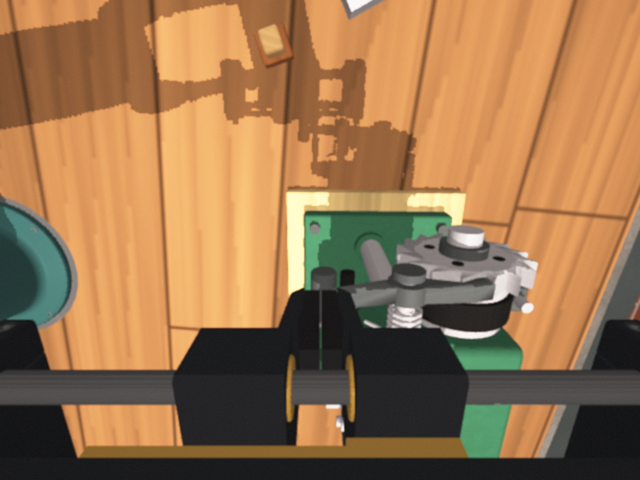

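View pics/scene2.png

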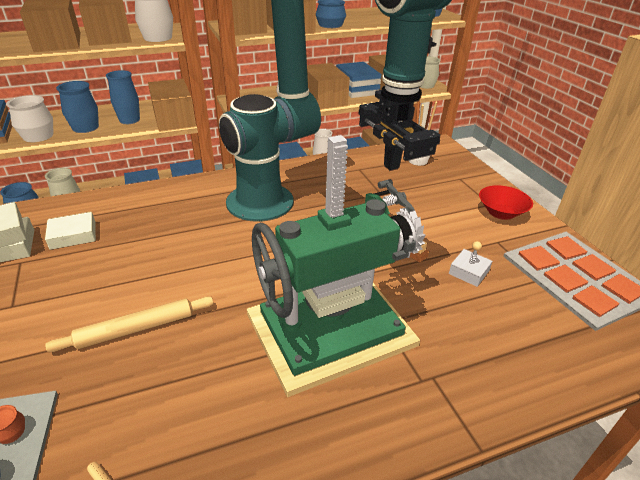

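>>> {"fn": "move_arm", "kwargs": {
  "targets": [
    [1.6,9.5,0,0],
    [0,0,4,0],
    [0,0,4,0],
    [0,0,4,0],
    [0,0,0,0]
  ]
}}

```text
clock: 4.55
position: [483.4, 164.3, 333.8]
ee_rot: [0.999, 0.048, 0.004, 0.0]
force: [0.4, -0.7, 0.4]
finger_gap: 0.002
```

>>> {"fn": "move_arm", "kwargs": {
  "targets": [
    [-2,-1,3,0],
    [0,0,4,0],
    [0,0,4,0],
    [0,0,2,0],
    [0,0,0,0]
  ]
}}

```text
clock: 5.05
position: [480.8, 165.4, 319.0]
ee_rot: [0.999, 0.048, 0.004, 0.0]
force: [-0.5, -0.8, 0.6]
finger_gap: 0.001
```

>>> {"fn": "move_arm", "kwargs": {
  "targets": [
    [0,0,1,0],
    [0,0,1,0],
    [0,0,1,0]
  ]
}}

```text
clock: 5.35
position: [481.0, 165.5, 316.4]
ee_rot: [0.999, 0.048, 0.004, 0.0]
force: [-2.2, -1.4, 5.4]
finger_gap: 0.007
```

>>> {"fn": "move_arm", "kwargs": {
  "targets": [
    [0,0,0.5,0],
    [0,0,0.5,0]
  ],
  "grip_force": 40
}}

```text
clock: 5.55
position: [481.0, 165.5, 316.5]
ee_rot: [0.999, 0.048, 0.004, 0.0]
force: [-1.5, -0.7, 3.2]
finger_gap: 0.006
```

>>> {"fn": "move_arm", "kwargs": {
  "targets": [
    [0,0,1,0]
  ]
}}

```text
clock: 5.65
position: [481.0, 165.5, 316.3]
ee_rot: [0.999, 0.048, 0.005, 0.0]
force: [-3.6, -0.4, 6.8]
finger_gap: 0.004
```

>>> {"fn": "move_arm", "kwargs": {
  "targets": [
    [0,0,1,0]
  ]
}}

```text
clock: 5.75
position: [481.0, 165.6, 316.3]
ee_rot: [0.999, 0.048, 0.005, -0.0]
force: [-3.0, -1.1, 5.6]
finger_gap: 0.011
```

>>> {"fn": "move_arm", "kwargs": {
  "targets": [
    [0,0,1,0]
  ]
}}

```text
clock: 5.85
position: [481.0, 165.5, 316.3]
ee_rot: [0.999, 0.048, 0.005, -0.0]
force: [-2.8, -1.6, 4.9]
finger_gap: 0.003
```

>>> {"fn": "move_arm", "kwargs": {
  "targets": [
    [0,0,2,0]
  ]
}}

```text
clock: 5.95
position: [481.0, 165.6, 316.0]
ee_rot: [0.999, 0.048, 0.006, -0.0]
force: [-4.6, -1.6, 11.9]
finger_gap: 0.005
```

>>> {"fn": "move_arm", "kwargs": {
  "targets": [
    [0,0,2.3,0]
  ]
}}

```text
clock: 6.05
position: [481.0, 165.6, 316.0]
ee_rot: [0.999, 0.048, 0.007, -0.0]
force: [-6.4, -2.1, 12.3]
finger_gap: 0.003
```

>>> {"fn": "move_arm", "kwargs": {
  "targets": [
    [-0.7,0,2.6,0]
  ]
}}

```text
clock: 6.15
position: [481.0, 165.6, 316.0]
ee_rot: [0.999, 0.048, 0.008, -0.001]
force: [-2.2, -1.1, 11.8]
finger_gap: 0.002
```

>>> {"fn": "move_arm", "kwargs": {
  "targets": [
    [-0.7,0,2.8,0]
  ]
}}

```text
clock: 6.25
position: [481.0, 165.6, 316.0]
ee_rot: [0.999, 0.048, 0.01, -0.001]
force: [-4.2, -2.0, 12.4]
finger_gap: 0.002
```

>>> {"fn": "move_arm", "kwargs": {
  "targets": [
    [-0.8,0,3.3,0]
  ]
}}

```text
clock: 6.35
position: [481.0, 165.6, 315.8]
ee_rot: [0.999, 0.048, 0.012, -0.001]
force: [-5.0, -2.0, 13.6]
finger_gap: 0.007
```

>>> {"fn": "move_arm", "kwargs": {
  "targets": [
    [-0.8,0,3.6,0]
  ]
}}

```text
clock: 6.45
position: [480.9, 165.6, 315.6]
ee_rot: [0.999, 0.048, 0.013, -0.001]
force: [-5.6, -1.3, 15.0]
finger_gap: 0.005
```

>>> {"fn": "move_arm", "kwargs": {
  "targets": [
    [-0.9,0,4.0,0]
  ]
}}

```text
clock: 6.55
position: [480.8, 165.6, 315.2]
ee_rot: [0.999, 0.048, 0.015, -0.002]
force: [-5.7, -1.5, 15.6]
finger_gap: 0.005
```

>>> {"fn": "move_arm", "kwargs": {
  "targets": [
    [-0.9,0,4.3,0]
  ]
}}

```text
clock: 6.65
position: [480.7, 165.6, 314.6]
ee_rot: [0.999, 0.048, 0.017, -0.002]
force: [-6.1, -2.3, 14.5]
finger_gap: 0.001
```

>>> {"fn": "move_arm", "kwargs": {
  "targets": [
    [-0.8,0,3.5,0]
  ]
}}

```text
clock: 6.75
position: [480.6, 165.5, 314.5]
ee_rot: [0.999, 0.048, 0.019, -0.002]
force: [-4.2, -1.8, 13.5]
finger_gap: 0.003
```

>>> {"fn": "move_arm", "kwargs": {
  "targets": [
    [-0.8,0,3.5,0]
  ]
}}

```text
clock: 6.85
position: [480.7, 165.6, 314.4]
ee_rot: [0.999, 0.048, 0.021, -0.003]
force: [-4.8, -2.2, 14.3]
finger_gap: 0.009
```

>>> {"fn": "move_arm", "kwargs": {
  "targets": [
    [-1.2,0,4.5,0]
  ]
}}

```text
clock: 6.95
position: [480.5, 165.6, 313.7]
ee_rot: [0.999, 0.048, 0.024, -0.003]
force: [-5.7, -2.1, 15.1]
finger_gap: 0.006
```

>>> {"fn": "move_arm", "kwargs": {
  "targets": [
    [-1.2,0,4.7,0]
  ]
}}

```text
clock: 7.05
position: [480.3, 165.5, 312.6]
ee_rot: [0.999, 0.048, 0.026, -0.003]
force: [-5.1, -1.7, 14.7]
finger_gap: 0.005
```

>>> {"fn": "move_arm", "kwargs": {
  "targets": [
    [-1.2,0,4.7,0]
  ]
}}

```text
clock: 7.15
position: [480.1, 165.5, 311.5]
ee_rot: [0.998, 0.048, 0.028, -0.004]
force: [-4.7, -0.6, 14.3]
finger_gap: 0.005
```

>>> {"fn": "move_arm", "kwargs": {
  "targets": [
    [-1.2,0,4.7,0]
  ]
}}

```text
clock: 7.25
position: [479.9, 165.5, 310.3]
ee_rot: [0.998, 0.048, 0.03, -0.004]
force: [-5.9, -1.7, 14.4]
finger_gap: 0.006
```

>>> {"fn": "move_arm", "kwargs": {
  "targets": [
    [-1.2,0,4.2,0]
  ]
}}

```text
clock: 7.35
position: [479.8, 165.5, 309.4]
ee_rot: [0.998, 0.048, 0.032, -0.004]
force: [-4.2, -2.6, 13.3]
finger_gap: 0.002
```

Run:
```python
from h import *
for i in range(2):
  im=vision.camera('side'); s=readout.get_state();print(round(s['clock'],2),np.round(s['position'],2),np.round(s['force'],1))
```

```text
7.4 [479.73 165.48 309.22] [-3.4 -1.3 11. ]
7.45 [479.73 165.46 309.11] [-4.6 -1.8 12.2]
```

>>> {"fn": "move_arm", "kwargs": {
  "targets": [
    [-1,0,3.8,0]
  ]
}}

```text
clock: 7.55
position: [479.7, 165.5, 308.3]
ee_rot: [0.998, 0.048, 0.034, -0.004]
force: [-4.3, -1.2, 8.8]
finger_gap: 0.004
```

```bash
cat > mon.py <<'E'
from h import *
import sys
n=int(sys.argv[1]); tag=sys.argv[2]
for i in range(n):
  c=('side','scene')[i%2]
  im=vision.camera(c); cv2.imwrite(f'pics/{c}_{tag}_{i}.png',im)
  s=readout.get_state()
  print(round(s['clock'],2),c,np.round(s['position'],2),np.round(s['force'],1))
E
python3 mon.py 2 a
```

```text
7.6 side [479.57 165.44 307.73] [-2.4 -1.   7.7]
7.65 scene [479.6  165.48 307.66] [-4.2 -0.7  9.9]
```

```bash
cat > trk.py <<'E'
from h import *
def sub(im,tpl,x0,y0,up,dn):
    # search vertically & +-2 horizontally
    h,w=tpl.shape[:2]
    r=cv2.matchTemplate(im[y0-up:y0+h+dn,x0-3:x0+w+3],tpl,cv2.TM_CCOEFF_NORMED)
    _,m,_,(x,y)=cv2.minMaxLoc(r)
    d=0
    if 0<y<r.shape[0]-1:
        a,b,c=r[y-1,x],r[y,x],r[y+1,x]; d=.5*(a-c)/(a-2*b+c)
    return y+d-up, x-3, m
ref={'scene':cv2.imread('pics/scene2.png'),'side':cv2.imread('pics/side0.png')}
# rack tops
box={'scene':(326,134,26,14),'side':(309,146,17,14)}
def z_per_row(c):
    X=np.array([561.,15,468]); return (proj(c,X+[0,0,-10])-proj(c,X))[0]/10
K={c:z_per_row(c) for c in box}
def sink(c,im):
    x,y,w,h=box[c]; t=ref[c][y:y+h,x:x+w]
    d,dx,m=sub(im,t,x,y,3,18); return d/K[c],m
E
python3 - <<'E'
from trk import *
print(K)
for c,n in(('side','side2'),('side','side_a_0'),('scene','scene0'),('scene','scene_a_1')): print(n,sink(c,cv2.imread(f'pics/{n}.png')))
a=cv2.imread('pics/side_a_0.png');b=cv2.imread('pics/scene_a_1.png')
cv2.imwrite('pics/za.png',np.hstack([cv2.resize(a[200:300,280:380],None,fx=4,fy=4,interpolation=cv2.INTER_CUBIC),cv2.resize(b[150:250,350:450],None,fx=4,fy=4,interpolation=cv2.INTER_CUBIC)]))
E
```

```text
{'scene': np.float64(0.5384581023451375), 'side': np.float64(0.38464822290716255)}
side2 (np.float64(-0.04883868944244017), 0.9993589520454407)
side_a_0 (np.float64(0.046328975971034844), 0.9983612298965454)
scene0 (np.float64(-0.039680631993999516), 0.9982839822769165)
scene_a_1 (np.float64(0.1734609092714249), 0.9833283424377441)
```

View pics/za.png

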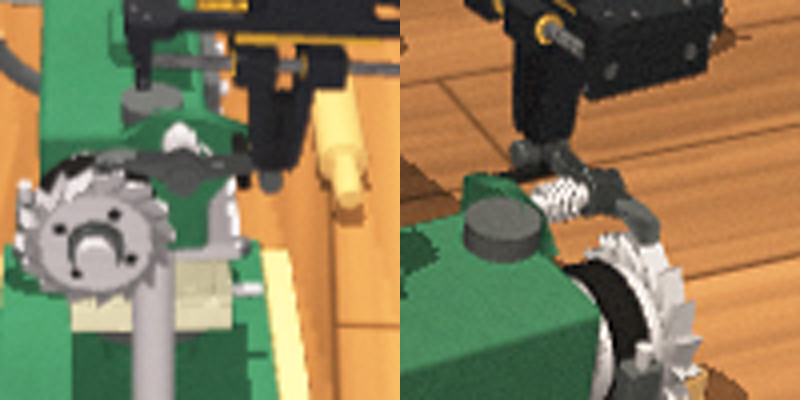

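```bash
cat > mon.py <<'E'
from trk import *
import sys
n=int(sys.argv[1]); tag=sys.argv[2]
for i in range(n):
  c=('side','scene')[i%2]
  im=vision.camera(c); cv2.imwrite(f'pics/{c}_{tag}_{i}.png',im)
  s=readout.get_state(); d,m=sink(c,im)
  print(round(s['clock'],2),c,np.round(s['position'],2),np.round(s['force'],1),'sink %.1f m %.2f'%(d,m))
E
python3 mon.py 4 b
```

```text
7.7 side [479.6  165.45 307.65] [-4.  -1.3  9.7] sink 0.6 m 0.99
7.75 scene [479.6  165.44 307.66] [-3.7 -1.3  9.3] sink 0.7 m 0.93
7.8 side [479.6  165.45 307.66] [-4.2 -0.9 10.1] sink 1.4 m 0.97
7.85 scene [479.59 165.45 307.64] [-2.7 -0.7  9.9] sink 1.3 m 0.95
```

```bash
cat > mon2.py <<'E'
from trk import *
import sys
lim=float(sys.argv[1]); tag=sys.argv[2]
for i in range(100):
  c=('side','scene')[i%2]
  im=vision.camera(c)
  s=readout.get_state(); d,m=sink(c,im)
  if i%6<2 or d>lim: print(round(s['clock'],2),c,np.round(s['position'],2),np.round(s['force'],1),'sink %.1f m %.2f'%(d,m))
  if d>lim: break
cv2.imwrite(f'pics/{c}_{tag}.png',im); o={'side':'scene','scene':'side'}[c]
im=vision.camera(o);cv2.imwrite(f'pics/{o}_{tag}.png',im);print(o,sink(o,im))
E
python3 mon2.py 16 c
```

```text
7.9 side [479.58 165.44 307.66] [-3.2 -1.  10.1] sink 2.0 m 0.99
7.95 scene [479.58 165.46 307.66] [-3.5 -1.7 10.8] sink 1.6 m 0.96
8.2 side [479.6  165.46 307.65] [-4.  -1.9  9.4] sink 3.7 m 0.98
8.25 scene [479.61 165.45 307.66] [-3.4 -1.5 10.4] sink 3.3 m 0.90
8.5 side [479.59 165.43 307.66] [-3.7 -1.  10.1] sink 5.1 m 0.99
8.55 scene [479.59 165.46 307.64] [-3.5 -2.7  9.6] sink 5.2 m 0.87
8.8 side [479.61 165.46 307.64] [-3.3 -1.2 10.1] sink 7.1 m 0.98
8.85 scene [479.6  165.47 307.64] [-4.  -1.3 10. ] sink 7.0 m 0.84
9.1 side [479.59 165.45 307.65] [-3.1 -2.   9.6] sink 8.4 m 0.98
9.15 scene [479.59 165.46 307.66] [-4.9 -2.1  9.1] sink 8.6 m 0.80
9.4 side [479.59 165.45 307.66] [-3.1 -1.8  9.8] sink 10.1 m 0.99
9.45 scene [479.61 165.44 307.67] [-3.9 -1.4  9.6] sink 9.8 m 0.77
9.7 side [479.59 165.45 307.66] [-3.5 -1.3 10.3] sink 11.9 m 0.97
9.75 scene [479.59 165.45 307.64] [-3.9 -1.2  9.5] sink 11.5 m 0.75
10.0 side [479.6  165.44 307.64] [-4.5 -1.7 10.1] sink 13.4 m 0.98
10.05 scene [479.61 165.46 307.69] [-3.6 -1.4 10. ] sink 13.2 m 0.74
10.3 side [479.59 165.44 307.64] [-4.3 -1.3  9.9] sink 15.0 m 0.98
10.35 scene [479.59 165.44 307.66] [-3.5 -1.6 10.9] sink 14.8 m 0.73
10.5 side [479.61 165.46 307.65] [-3.9 -1.1  9.6] sink 16.1 m 0.98
scene (np.float64(16.08883252701517), 0.6926879286766052)
```

Run:
```python
from fit import *
a=cv2.resize(cv2.imread('pics/scene_c.png')[255:330,285:385],None,fx=8,fy=8,interpolation=cv2.INTER_CUBIC)
zp=168.8-16.1
for h,z,col in((55,p[3],(0,0,255)),(55,p[3]+28,(255,0,0)),(60,zp,(0,255,255))):
    q=[((pj('scene',pt(p,o,z))-(255,285)+.5)*8-.5)[::-1] for o in((h,-h),(h,h),(-h,h),(-h,-h))]
    cv2.polylines(a,[np.int32(np.round(q))],True,col,1)
cv2.imwrite('pics/ovc.png',a)
```

```text
[5.61182e+02 1.49700e+01 8.00000e-02 1.05367e+02] [ 0.04 -0.5  -0.09  0.46 -0.07  0.06  0.17 -0.08  0.16]
```

View pics/ovc.png

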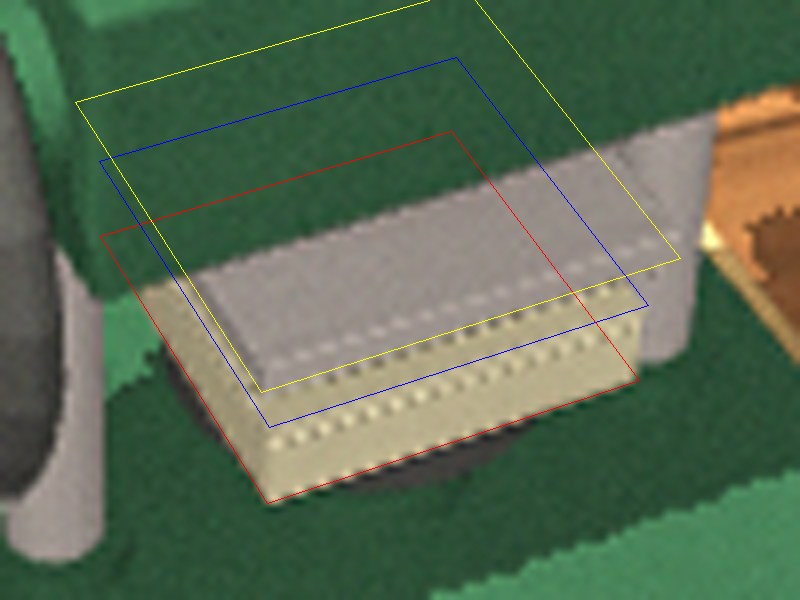

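```bash
python3 mon2.py 22.8 d
```

```text
10.6 side [479.61 165.45 307.66] [-3.4 -1.8 10.1] sink 16.9 m 0.96
10.65 scene [479.59 165.47 307.64] [-3.7 -1.5 10.1] sink 16.5 m 0.71
10.9 side [479.6  165.44 307.66] [-3.6 -1.7  9. ] sink 18.0 m 0.99
10.95 scene [479.6  165.45 307.65] [-3.6 -1.7 10.3] sink 18.3 m 0.68
11.2 side [479.59 165.43 307.62] [-3.9 -1.1  9.9] sink 20.1 m 0.98
11.25 scene [479.58 165.44 307.63] [-3.4 -1.2  9.9] sink 20.0 m 0.65
11.5 side [479.6  165.46 307.65] [-3.3 -2.  10.4] sink 21.5 m 0.98
11.55 scene [479.6  165.44 307.66] [-3.1 -1.2 10.1] sink 21.7 m 0.64
11.7 side [479.59 165.46 307.66] [-3.  -1.8  9.8] sink 22.8 m 0.98
scene (np.float64(22.531934245221095), 0.6576933264732361)
```

Release: straight up quickly.

>>> {"fn": "move_arm", "kwargs": {
  "targets": [
    [0,0,-20,0],
    [0,0,-25,0],
    [0,0,-25,0],
    [0,0,-25,0]
  ]
}}

```text
clock: 12.15
position: [471.8, 163.7, 399.9]
ee_rot: [0.998, 0.048, 0.03, -0.003]
force: [1.1, 0.3, 0.0]
finger_gap: 0.005
```

```bash
python3 mon.py 10 e
```

```text
12.2 side [473.28 164.2  405.21] [0.7 0.5 2.8] sink 33.1 m 0.19
12.25 scene [473.46 164.25 403.52] [ 0.1  0.2 -0.3] sink 25.7 m 0.65
12.3 side [472.83 164.04 401.16] [ 0.3  0.1 -0.9] sink -1.8 m 0.13
12.35 scene [472.14 163.84 399.34] [ 0.1  0.4 -0.1] sink 26.1 m 0.65
12.4 side [471.66 163.69 398.13] [-0.3  0.2 -0.9] sink 34.2 m 0.18
12.45 scene [471.42 163.62 397.64] [-0.9 -0.2 -0.8] sink 26.7 m 0.62
12.5 side [471.32 163.57 397.48] [-0.7 -0.4 -0.1] sink 35.0 m 0.20
12.55 scene [471.34 163.58 397.56] [-0.6  0.9  0.2] sink 27.5 m 0.65
12.6 side [471.4  163.62 397.83] [ 0.1  0.7 -0.1] sink 35.7 m 0.20
12.65 scene [471.5  163.64 398.12] [-0.1  0.2  0.3] sink 27.8 m 0.66
```

Side is now blocked by the hand; the scene view tracks on. Keep watching.

```bash
sed -i "s/c=('side','scene')\[i%2\]/c='scene'/" mon.py; python3 mon.py 16 f
```

```text
12.7 scene [471.61 163.69 398.48] [-0.8 -0.5 -0.1] sink 28.0 m 0.65
12.75 scene [471.7  163.73 398.77] [ 0.6  0.3 -0.8] sink 28.4 m 0.63
12.8 scene [471.77 163.75 399.03] [ 0.1  0.6 -0.4] sink 28.8 m 0.61
12.85 scene [471.84 163.74 399.27] [-0.2  0.4 -0.6] sink 29.0 m 0.62
12.9 scene [471.85 163.77 399.4 ] [ 2.  -1.   0.3] sink 29.0 m 0.63
12.95 scene [471.91 163.76 399.54] [ 0.9 -0.4  0.6] sink 29.0 m 0.63
13.0 scene [471.93 163.79 399.63] [-0.8 -0.1 -0.7] sink 29.0 m 0.63
13.05 scene [471.93 163.79 399.65] [-0.1 -0.   0.1] sink 29.1 m 0.63
13.1 scene [471.93 163.77 399.7 ] [-0.4 -0.2  0.1] sink 29.1 m 0.63
13.15 scene [471.94 163.77 399.7 ] [0.  0.  0.4] sink 29.0 m 0.63
13.2 scene [471.92 163.78 399.73] [ 0.1  0.4 -0.2] sink 29.0 m 0.63
13.25 scene [471.92 163.8  399.7 ] [-0.1  0.2  0. ] sink 29.0 m 0.63
13.3 scene [471.91 163.79 399.68] [-0.3 -0.  -1.1] sink 29.0 m 0.63
13.35 scene [471.91 163.79 399.66] [-0.1  0.2 -0.7] sink 29.0 m 0.63
13.4 scene [471.91 163.78 399.68] [0.2 1.1 0. ] sink 29.0 m 0.63
13.45 scene [471.92 163.77 399.69] [ 0.7 -0.1  0.8] sink 29.0 m 0.63
```

>>> {"fn": "move_arm", "kwargs": {
  "targets": [
    [-5,-40,-10,0],
    [-5,-40,-10,0],
    [-5,-40,-5,0],
    [-5,-40,0,0],
    [-5,-40,0,0],
    [0,0,0,0],
    [0,0,0,0]
  ]
}}

```text
clock: 14.15
position: [426.0, 366.3, 424.3]
ee_rot: [0.998, 0.046, 0.031, -0.003]
force: [-0.8, -1.0, -0.3]
finger_gap: 0.002
```

Run:
```python
from fit import *
from trk import sink
ims={}
for c in('scene','side'):
    ims[c]=snap(c,c+'_g'); print(c,sink(c,ims[c]))
out=[]
for c,o0 in(('scene',(255,285)),('side',(225,285))):
  a=cv2.resize(ims[c][o0[0]:o0[0]+75,o0[1]:o0[1]+80],None,fx=5,fy=5,interpolation=cv2.INTER_CUBIC); out.append(a)
cv2.imwrite('pics/zg.png',np.hstack(out))
a=cv2.resize(ims['side'][225:300,285:385],None,fx=8,fy=8,interpolation=cv2.INTER_CUBIC); cv2.imwrite('pics/zg_side.png',a)
a=cv2.resize(ims['scene'][255:330,285:385],None,fx=8,fy=8,interpolation=cv2.INTER_CUBIC)
zp=168.8-29.4
for h,z,col in((55,p[3],(0,0,255)),(55,p[3]+28,(255,0,0)),(60,zp,(0,255,255))):
    q=[((pj('scene',pt(p,o,z))-(255,285)+.5)*8-.5)[::-1] for o in((h,-h),(h,h),(-h,h),(-h,-h))]
    cv2.polylines(a,[np.int32(np.round(q))],True,col,1)
cv2.imwrite('pics/ovg.png',np.vstack([a]))
```

```text
[5.61182e+02 1.49700e+01 8.00000e-02 1.05367e+02] [ 0.04 -0.5  -0.09  0.46 -0.07  0.06  0.17 -0.08  0.16]
scene (np.float64(29.13468478755365), 0.603999137878418)
side (np.float64(29.2394053316532), 0.9673309922218323)
```

View pics/zg_side.png

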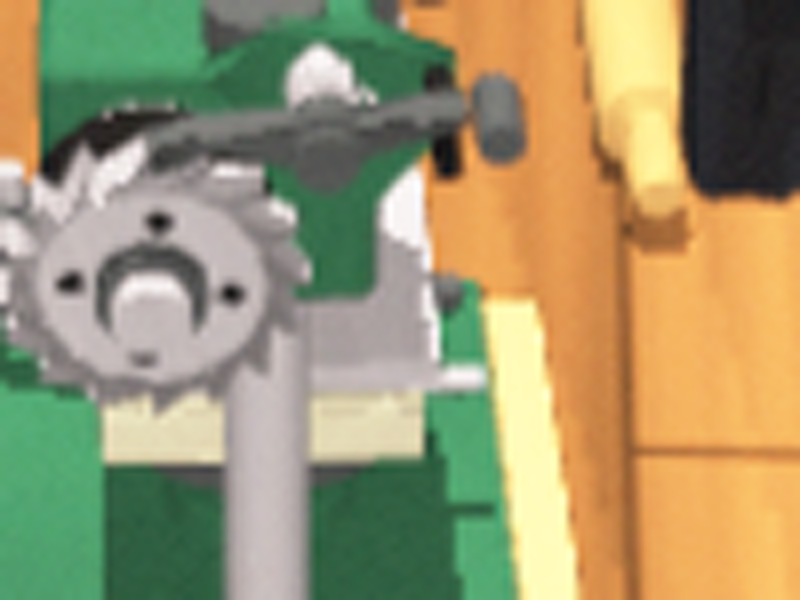

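View pics/ovg.png

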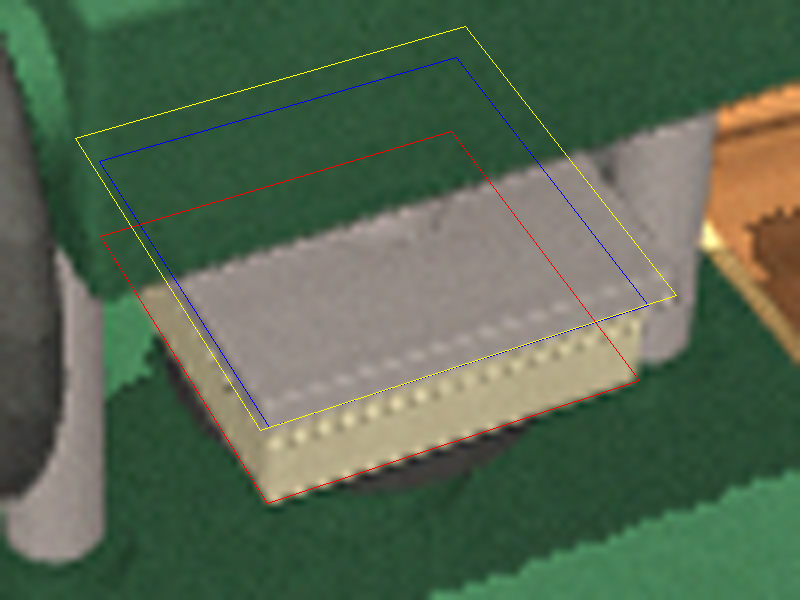

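View pics/scene_g.png

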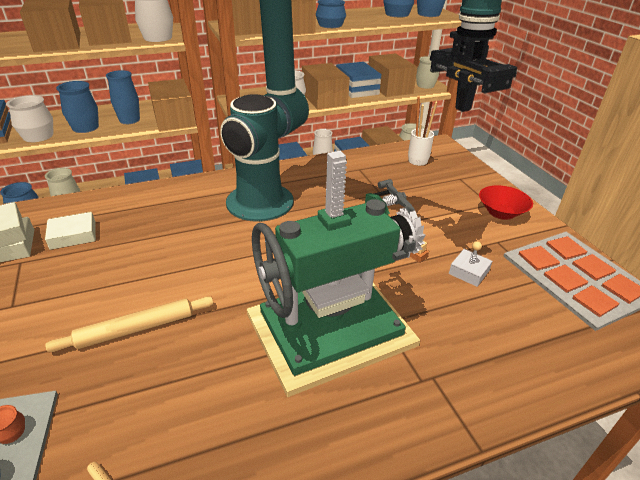

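Run:
```python
from h import *
s=readout.get_state();print(s['dq'].round(4),s['clock']);print(job.hand_in())
```

```text
[-0.0187 -0.0099  0.0025 -0.0062  0.0011  0.0001] 14.25
the job is handed in; nothing more can be done
None
```

I pressed the pawl's tail onto its stop, let the ram sink three teeth, let the pawl drop back in, and handed the job in at 14.25 s. No check failed.

- **Pressing:** The highest wrist reading I saw was about 15.6 N down and about 17 N in total, under the 25 N limit. While the pawl was clear, the tool held steady at about 10 N. I released it at about 23 mm of sink.
- **Ram:** My last readings were 29.1 mm of sink from the scene camera and 29.2 mm from the side camera, against 29.5 mm for three teeth. The scene reading stayed constant for the last 0.6 s that I watched, before I drew the arm away.
- **Daylight:** I estimate 6 to 8 mm between plate and mould, from about 35 to 38 mm at the start. The estimate is good to about 2 mm, because the rounded top edge of the mould read up to about 4 mm lower than its fitted top in the scene view. The plate never reached the mould.
- **Pawl and bench:** In the last side picture the pawl sits exactly as it did at the start, with its nose fully in a tooth. The other things on the bench have not moved, and the arm is well clear of the press.

The tool tilted about 4° while pressing, because the arm gave way under the load. The press itself was not affected.

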